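# Set the end play of a bearing cartridge kept in an instrument drawer

### The arm

A 6-joint arm with a two-finger parallel gripper is mounted at the origin on the work surface. World frame = base frame: x ahead of the robot, y to its left, z up, the work surface at z = 0. Lengths are in mm, angles in rad, forces in N, time in s.
With the tool pointing down it reaches from about 275 to 1000 mm from the base axis. Payload 8.4 kg.
Tool frame: the origin (TCP) lies between the finger pads; the fingertips stand 22 mm ahead of it and the grasp point (between the pads) lies 3 mm ahead of it (r.nose_length is the distance from the TCP to the fingertips, in mm); z points along the fingers, y is the direction in which the jaws open and shut (so a half turn about z gives the same grasp; the last joint's range is limited). The gripper opens to 85 mm and grips with 20 to 120 N. Pads are 22 mm wide; open, the fingers measure 114 mm over their backs; the gripper's body (76 mm by 85 mm) begins 54 mm behind the grasp point. The pads swing forward as they close: fully open they stand 13 mm farther back than shut.
Start: joints at [-1.327, 0.353, 1.633, -0, 1.155, -0.002], TCP at [152.081, -606.217, 253.281] pointing down, gripper open.
Joint ranges: [-2.63, 2.63], [-0.92, 2.1], [0.06, 2.66], [-1.3, 4.44], [0, 2.69], [-3.02, 3.02]. Speed limits (rad/s): [2.22, 2.22, 2.79, 3.14, 3.14, 3.14].

### API

Orientations are given as [roll, pitch, yaw] about the fixed x, y, z axes, in that order (R = Rz(yaw) Ry(pitch) Rx(roll)).
In Python, from rig import r, viewer, order gives the robot as it stands.
- The arm moves only by the shell command python3 -m inch 'ROWS' [FORCE]. ROWS is JSON, a list of rows, each a list of 7 numbers: the opening, from 0 (shut) to 1 (fully open), then the shift along the tool's x, y, z in mm, then the turn, a rotation vector about the tool's x, y, z in degrees. A call has 1 to 8 rows; each row shifts and turns the pose as measured when the row begins, along the tool's axes as they then stand; what a row does not reach is not made up. A row lasts 1/10 s, in which the tool goes at most 50 mm and 8.59 degrees, less where a joint would pass 70% of its speed; a pose out of reach is approached as far as the arm can. A call is refused whole if a number of a shift passes 50 or a number of a turn 8.59, either way. A call with a gripper value outside its range is refused whole. The fingers move at their own pace and stop on an object; FORCE is the grip in N (left out, the last holds). Time passes only in rows, so rows that do not move let the fingers close. It gives the time, the measured TCP pose, the force and the opening at its end, in the units of the state.
- r.sense(): the state, without advancing time (a new reading comes with each control period).
- viewer.grab_frame(name): name is "scene" or "top" or "wrist"; returns the picture (480x640x3 uint8, red, green, blue); there is no depth.
- viewer.camera_params(name): a dict with "intrinsics" (3x3 intrinsics, pixels), "distortion" ([k1, k2, p1, p2, k3] as OpenCV has them; the pictures are not rectified), "pose" (4x4, takes a point from camera to world coordinates); the wrist camera has in their place "T_tool_cam" (4x4, takes a point from camera to tool coordinates, whose origin is the TCP and whose axes are the flange's). Camera axes: x right, y up, looking along -z (the intrinsics and any distortion apply to the point x, -y, -z); pixel columns grow to the right and rows downward; lengths in mm; the calibration is good to about 2 mm. A picture is of the moment at which its call begins: read the wrist's pose just before it. camera_params takes no time and is no camera call.
- order.sign_off(): hands the job in, once; it reports no verdict.
The state is a dict: "clock": time; "qpos": joint angles; "qvel": joint speeds; "joint_efforts": joint torques, N m; "eef_pos": TCP position; "tcp_rot": TCP orientation; "contact_force": force on the tool from outside, world axes, zero at the start; "wrist_torque": the same for the moment, N m; "opening": opening from 0.0 (shut) to 1.0 (fully open).
Only numpy, scipy, OpenCV 4.12 (cv2) and the standard library are available. Lean on these libraries where they do the work, as an engineer would, in place of code of your own. Each camera call takes 0.05 s, during which the arm holds its last target.

### The job

Pull the drawer of the small bench cabinet fully open. In it stands a bearing cartridge: screw its brass knurled nut down (clockwise seen from above) until it bottoms out, then back it off a quarter turn to set the end play, and finish while still gripping the nut so that it cannot creep. Leave the drawer open and do not disturb the multimeter, the screwdriver or the capacitor.

Things in the scene. Friction and masses are not known exactly. Their poses are not given: they have to be found in the camera images.
- cabinet_front (a point): Fixed grey cabinet 220 x 260 x 110 mm (x, y, z) with one white-fronted drawer. This point: middle of the front edge of its top, 110 mm above the bench; the drawer front faces its own -x. Yaw within about 0.3 rad. The drawer is an open tray, rim 88 mm above the bench (front panel up to 98 mm), inside about 175 x 218 mm.
- cabinet_drawer0 (a joint): Opening of the drawer in m along the cabinet's own -x: 0 shut, 0.150 at its stop. It may start up to 0.04 ajar. It slides with about 1 N of friction and stays where it is left.
- cabinet_drawer0_handle (a point): Middle of the drawer's dark bar handle, a horizontal round bar 120 mm long (along the cabinet's y) and about 10 mm thick, 35 mm in front of the drawer front and about 40 mm below the cabinet's top: free from above, so it can be pinched across the bar or hooked from behind. Moves with the drawer.
- nut (a joint): Turn of the nut in rad: 0 bottomed out (a hard stop), growing as it is unscrewed, anticlockwise seen from above. It starts 2.0 to 3.1 above the stop. It turns against about 0.06 N m of friction and stays where it is left; it rises 0.5 mm per rad and cannot come off the thread.
- nut_centre (a point): Centre of the brass knurled nut: an upright cylinder 38 mm across and 22 mm high; point 11 mm below its flat top, 79 mm above the bench when bottomed. Red mark on top along the nut's own +x. It sits on a fixed blue cartridge body 34 mm across, on the drawer's centre line, 127 mm behind the handle bar. Hidden in the cabinet until the drawer is open; then clear for 60 mm all round at its height.
- multimeter: Bystander: yellow and black hand multimeter 170 x 80 x 32 mm lying on the bench to the right of the cabinet's front. Origin: centre of its underside.
- screwdriver: Bystander: screwdriver 200 mm long with a red handle of 26 mm diameter, lying on the bench ahead of the cabinet and to the left of the drawer's path. Origin: middle of its length, on the bench.
- capacitor: Bystander: black cylindrical capacitor can, 50 mm in diameter and 80 mm high, standing on the bench just left of the cabinet's front. Origin: centre of its underside.

How it is judged:
By the outcome, as a careful person would: the job done as asked, in the order asked, and still so for the second after the job is handed in, while the arm keeps its last pose, push and grip.
It also fails if it takes over 72 s, if anything falls off the work surface, if the arm or the gripper's body presses on something with over 40 N, if the wrist force passes 120 N, or if a joint passes its speed limit or range.

## Working session

There is one attempt and no reset: what is moved stays moved. The work goes in short steps, Python scripts to look and compute and a shell command to move; the robot and the scene stay as the last step left them, time stands still between calls to the robot, and variables do not carry over. Pictures are saved under pics/ and viewed, and the job is handed in when it is done.

```bash
mkdir -p pics; ls; python3 - <<'E'
from rig import r, viewer, order
import cv2
s=r.sense(); print(s, r.nose_length)
for n in ["scene","top"]:
    im=viewer.grab_frame(n); cv2.imwrite(f"pics/{n}0.png",im[:,:,::-1]); p=viewer.camera_params(n); print(n,p)
print(viewer.camera_params("wrist"))
E
```

```text
pics
{'clock': 0.0, 'qpos': array([-1.32739456e+00,  3.53653025e-01,  1.63412792e+00,  3.66347441e-05,
        1.15520702e+00, -2.38925940e-03]), 'qvel': array([ 0.00134325,  0.00031983, -0.00080912,  0.00053111, -0.00088168,
        0.00064793]), 'joint_efforts': array([-1.45315375e-03, -6.05251694e+01, -3.42064404e+01, -1.38254691e-04,
        9.36479919e-03, -4.78537061e-06]), 'eef_pos': array([ 151.98709964, -605.78009357,  252.56127503]), 'tcp_rot': array([-3.14019742e+00, -3.68293470e-05,  2.45776187e-01]), 'contact_force': array([-0.43626352, -0.3018066 ,  0.06584232]), 'wrist_torque': array([-0.03210838, -0.02040915, -0.00240333]), 'opening': 1.0005426836195102} 22.0
scene {'intrinsics': array([[458.45737138,   0.        , 322.19787484],
       [  0.        , 458.45737138, 245.8648479 ],
       [  0.        ,   0.        ,   1.        ]]), 'distortion': array([-0.10118236,  0.        ,  0.        ,  0.        ,  0.        ]), 'pose': array([[ 6.61884468e-01, -6.08354927e-01,  4.37964878e-01,
         9.34201254e+02],
       [ 7.49565788e-01,  5.43175892e-01, -3.78300250e-01,

[... 718 characters left out ...]
03],
       [ 0.00000000e+00,  0.00000000e+00,  0.00000000e+00,
         1.00000000e+00]])}
{'intrinsics': array([[337.86559108,   0.        , 312.57154228],
       [  0.        , 337.86559108, 247.18232516],
       [  0.        ,   0.        ,   1.        ]]), 'distortion': array([0.00387129, 0.        , 0.        , 0.        , 0.        ]), 'T_tool_cam': array([[ 1.16609307e-04,  9.65367419e-01,  2.60894103e-01,
         6.58385034e+01],
       [ 9.99999953e-01, -1.86235228e-04,  2.42152350e-04,
         5.01470544e-01],
       [ 2.82353662e-04,  2.60894063e-01, -9.65367396e-01,
        -1.20022412e+02],
       [ 0.00000000e+00,  0.00000000e+00,  0.00000000e+00,
         1.00000000e+00]])}
```

View pics/scene0.png

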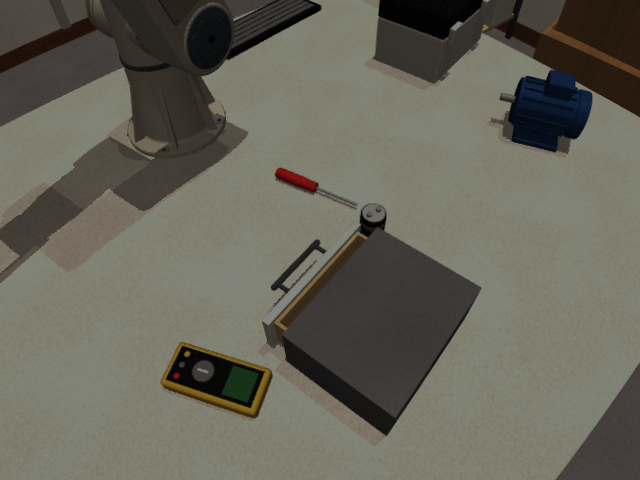

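View pics/top0.png

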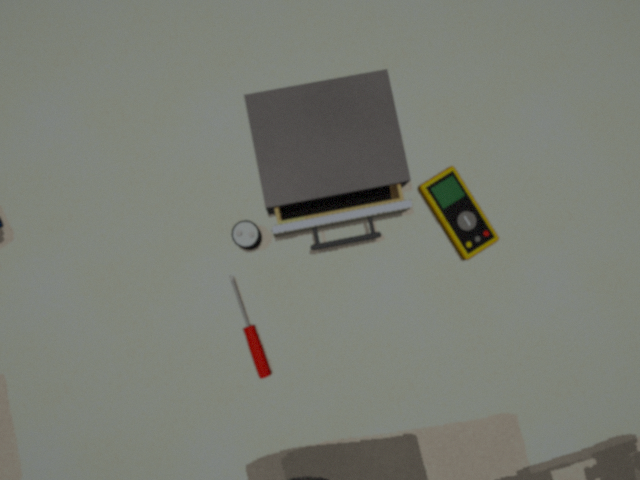

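The top view shows the cabinet top with corners at (246,95), (387,70), (409,180) and (267,208). The handle bar runs from (312,247) to (380,235), the drawer is slightly ajar, the capacitor is at (246,234), and the screwdriver runs from (233,277) to (265,376).

```bash
cat > h.py <<'E'
import numpy as np, cv2
from scipy.spatial.transform import Rotation as R
def ray(p,u,v,T):
    n=cv2.undistortPoints(np.array([[[u,v]]],float),p["intrinsics"],p["distortion"])[0,0]
    d=T[:3,:3]@np.array([n[0],-n[1],-1]); return T[:3,3],d
def atz(p,u,v,z,T=None):
    o,d=ray(p,u,v,p["pose"] if T is None else T); return o+d*(z-o[2])/d[2]
def tool(s):
    T=np.eye(4);T[:3,:3]=R.from_euler('xyz',s["tcp_rot"]).as_matrix();T[:3,3]=s["eef_pos"];return T
def proj(p,X,T):
    c=T[:3,:3].T@(np.array(X,float)-T[:3,3]); c=c*[1,-1,-1]
    return cv2.projectPoints(c.reshape(1,1,3),np.zeros(3),np.zeros(3),p["intrinsics"],p["distortion"])[0].ravel()
def rows(s,P,yaw):
    """shift in tool axes & turn (deg, rotvec tool) to pose with tool down at yaw (R=Rz(yaw)Rx(pi))"""
    T=tool(s);G=R.from_euler('xyz',[np.pi,0,yaw]).as_matrix()
    return (T[:3,:3].T@(np.array(P)-T[:3,3])).round(1), np.degrees(R.from_matrix(T[:3,:3].T@G).as_rotvec()).round(2)
E
python3 - <<'E'
from h import *; from rig import viewer,r
p=viewer.camera_params("top")
for (u,v,z) in [(246,95,110),(387,70,110),(409,180,110),(267,208,110),(312,247,75),(380,235,75),(246,234,80),(233,277,5),(265,376,13),(468,213,32),(465,257,32),(420,186,32)]:
    print((u,v),atz(p,u,v,z).round(1))
c=[atz(p,u,v,110) for u,v in [(246,95),(387,70),(409,180),(267,208)]]
f=(c[2]+c[3])/2; e=c[3]-c[2]; print("front",f,"yaw of y axis",np.arctan2(-e[0],e[1]))
e=c[0]-c[1];print(np.arctan2(-e[0],e[1])); e=c[0]-c[3];print(np.arctan2(e[1],e[0]));e=c[1]-c[2];print(np.arctan2(e[1],e[0]))
h=[atz(p,312,247,72),atz(p,380,235,72)];e=h[0]-h[1];print("handle",sum(h)/2,np.arctan2(-e[0],e[1]),np.hypot(*e[:2]))
q=viewer.camera_params("scene")
h=[atz(q,275,287,72),atz(q,319,243,72)];print(h,sum(h)/2)
E
```

```text
(246, 95) [822.3 104.5 110. ]
(387, 70) [ 869.6 -146.6  110. ]
(409, 180) [ 670.5 -182.1  110. ]
(267, 208) [621.3  67.3 110. ]
(312, 247) [555.1 -11.5  75. ]
(380, 235) [ 576.3 -134.4   75. ]
(246, 234) [578.6 106.2  80. ]
(233, 277) [502.7 137.1   5. ]
(265, 376) [317.6  76.1  13. ]
(468, 213) [ 620.9 -309.8   32. ]
(465, 257) [ 537.3 -301.8   32. ]
(420, 186) [ 672.7 -218.7   32. ]
front [645.93361554 -57.38077351 110.        ] yaw of y axis 0.194691351099888
0.18612937363606286
0.1828595133941218
0.17641230121123347
handle [565.90106865 -73.20808033  72.        ] 0.1702086630674251 125.09515511682515
[array([ 580.39614697, -128.20742226,   72.        ]), array([560.79371364, -10.8626532 ,  72.        ])] [570.5949303  -69.53503773  72.        ]
```

The cabinet yaw is about 0.183 and the handle is near (568,-72,70), roughly 30 mm ajar. I'll turn the jaws across the bar, then translate above it.

```bash
python3 -m inch '[[1,0,0,0,0,0,-8.5],[1,0,0,0,0,0,-8.5],[1,0,0,0,0,0,-8.5],[1,0,0,0,0,0,-8.5],[1,0,0,0,0,0,-8.5],[1,0,0,0,0,0,-8.5],[1,0,0,0,0,0,-8.5],[1,0,0,0,0,0,-8.5]]'; python3 -m inch '[[0.4,0,0,0,0,0,-8.5],[0.3,0,0,0,0,0,-8.5],[0.3,0,0,0,0,0,-1]]'
python3 - <<'E'
from h import *; from rig import r
s=r.sense();print(s["qpos"],s["tcp_rot"],rows(s,[568,-72,180],1.754))
E
```

```text
clock: 0.9
eef_pos: [151.4, -603.6, 249.0]
tcp_rot: [-3.139, -0.008, 1.449]
contact_force: [-0.1, -0.2, -0.4]
opening: 0.999
clock: 1.2
eef_pos: [151.2, -602.8, 247.6]
tcp_rot: [-3.141, -0.011, 1.77]
contact_force: [0.1, 0.7, 0.3]
opening: 0.514
[-1.32741671e+00  3.58026561e-01  1.63929032e+00  2.63547134e-05
  1.15488132e+00 -1.52644061e+00] [-3.14114634 -0.01059618  1.76980708] (array([437.2, 513.5,  72. ]), array([-0.03, -0.61,  0.91]))
```

```bash
python3 -m inch '[[0.3,31,36,3,0,0,0],[0.3,31,36,3,0,0,0],[0.3,31,36,3,0,0,0],[0.3,31,36,3,0,0,0],[0.3,31,36,3,0,0,0],[0.3,31,36,3,0,0,0],[0.3,31,36,3,0,0,0],[0.3,31,36,3,0,0,0]]'
python3 - <<'E'
from h import *; from rig import r
s=r.sense();print(s["qpos"],s["tcp_rot"],rows(s,[568,-72,180],1.754))
E
```

```text
clock: 2.0
eef_pos: [392.6, -300.0, 223.9]
tcp_rot: [-3.141, -0.008, 1.73]
contact_force: [0.7, -0.2, 0.6]
opening: 0.3
[-0.6586414   0.1858224   1.93375585  0.00563171  1.02868211 -0.82043512] [-3.14055555 -0.00815856  1.72966406] (array([197. , 209.3,  45.3]), array([-0.05, -0.47, -1.39]))
```

```bash
python3 -m inch '[[0.3,32,34,6,0,0,-0.3],[0.3,32,34,6,0,0,-0.3],[0.3,32,34,6,0,0,-0.3],[0.3,32,34,6,0,0,-0.3],[0.3,32,34,6,0,0,-0.3],[0.3,32,34,6,0,0,-0.3],[0.3,0,0,0,0,0,0]]'
python3 - <<'E'
from h import *; from rig import r,viewer
s=r.sense();print(s["qpos"],s["tcp_rot"],rows(s,[568,-72,180],1.754))
im=viewer.grab_frame("wrist");cv2.imwrite("pics/w1.png",im[:,:,::-1])
im=viewer.grab_frame("top");cv2.imwrite("pics/t1.png",im[:,:,::-1])
E
```

```text
clock: 2.7
eef_pos: [571.4, -62.3, 188.0]
tcp_rot: [3.14, -0.007, 1.738]
contact_force: [-0.2, 0.3, 0.9]
opening: 0.303
[-0.11550859  0.34690932  1.80325024  0.00911903  0.99154045 -0.28804219] [ 3.13954607 -0.0073524   1.73834525] (array([-9. , -4.9,  7.9]), array([ 0.12, -0.42, -0.9 ]))
```

View pics/w1.png

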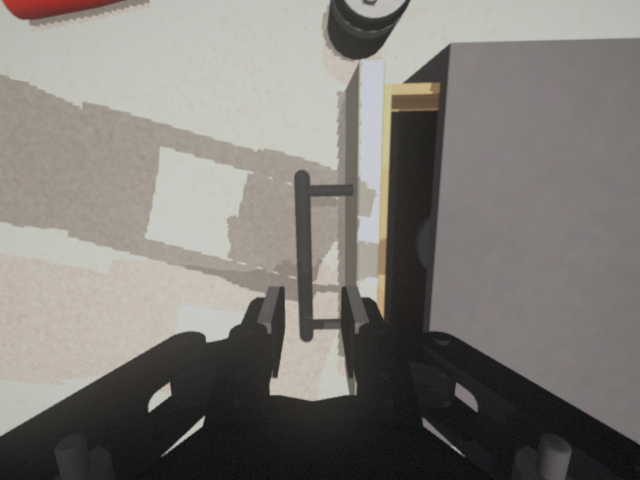

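The wrist view shows the handle bar from (302,176) to (306,336), just left of the jaw centre line, with the drawer front face at column ~345-355.

```bash
python3 - <<'E'
from h import *; from rig import r,viewer
p=viewer.camera_params("wrist")
s=r.sense();T=tool(s)@p["T_tool_cam"]
a=atz(p,302,176,72,T);b=atz(p,306,336,72,T);e=a-b
print(a,b,(a+b)/2,np.arctan2(-e[0],e[1]),np.hypot(*e[:2]))
print(rows(s,np.r_[((a+b)/2)[:2],73],1.754))
E
```

```text
[552.67676235 -14.47697728  72.        ] [ 575.10457692 -134.35573548   72.        ] [563.89066964 -74.41635638  72.        ] 0.18494940868730492 121.95869601072359
(array([ -8.8,  -6.2, 115.1]), array([-0.02, -0.38, -0.91]))
```

```bash
python3 -m inch '[[0.3,-4,-3,0,0,-0.4,-0.9],[0.3,-5,-3,0,0,0,0],[0.3,0,0,25,0,0,0],[0.3,0,0,20,0,0,0],[0.3,0,0,0,0,0,0]]'
python3 - <<'E'
from h import *; from rig import r
s=r.sense();print(s["tcp_rot"],rows(s,[564.5,-74,73],1.754))
E
```

```text
clock: 3.3
eef_pos: [561.0, -82.6, 143.8]
tcp_rot: [3.141, 0.003, 1.744]
contact_force: [-0.1, -0.2, 0.7]
opening: 0.304
[3.14099052e+00 2.91032368e-03 1.74443779e+00] (array([ 8.1,  4.9, 70.7]), array([ 0.03,  0.17, -0.55]))
```

```bash
python3 -m inch '[[0.3,4,2.5,0,0,0,-0.5],[0.3,3,2,0,0,0,0],[0.3,0,0,0,0,0,0],[0.3,0,0,0,0,0,0]]'
python3 - <<'E'
from h import *; from rig import r
s=r.sense();print(s["tcp_rot"],rows(s,[564.5,-74,73],1.754))
E
```

```text
clock: 3.7
eef_pos: [564.8, -76.8, 146.9]
tcp_rot: [3.138, 0.004, 1.75]
contact_force: [-0.4, -0.3, -0.4]
opening: 0.304
[3.13823097 0.00406692 1.74993425] (array([ 3.1, -0. , 73.9]), array([ 0.19,  0.23, -0.23]))
```

```bash
python3 -m inch '[[0.3,0,0,16,0,0,0],[0.3,0,0,18,0,0,0],[0.3,0,0,17,0,0,0],[0.3,0,0,12,0,0,0],[0.3,0,0,5,0,0,0],[0.3,0,0,0,0,0,0]]'
python3 - <<'E'
from h import *; from rig import r,viewer
s=r.sense();print(s["tcp_rot"],rows(s,[564.5,-74,73],1.754))
im=viewer.grab_frame("wrist");cv2.imwrite("pics/w2.png",im[:,:,::-1])
E
```

```text
clock: 4.3
eef_pos: [568.3, -76.9, 80.4]
tcp_rot: [3.131, 0.006, 1.751]
contact_force: [-0.3, 0.5, 0.1]
opening: 0.303
[3.1314116  0.00640513 1.75117871] (array([ 3.6, -3.3,  7.4]), array([ 0.58,  0.37, -0.16]))
```

View pics/w2.png

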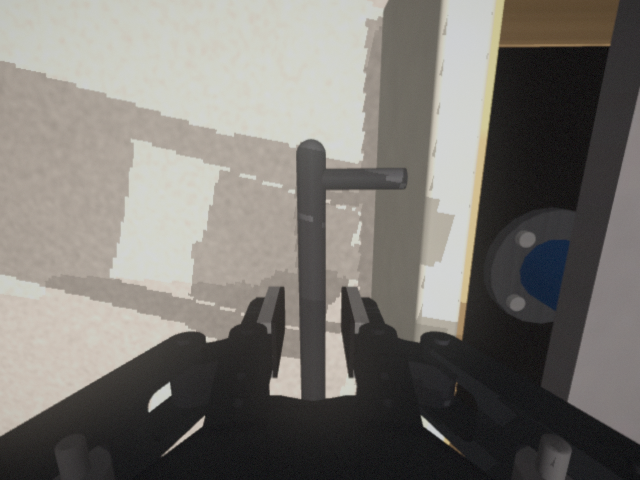

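The bar, at column 312, is centred between the fingers. I'll lower the last 8 mm and close.

```bash
python3 -m inch '[[0.3,0,0,6,0.5,0.3,0],[0.3,0,0,2,0,0,0],[0,0,0,0,0,0,0],[0,0,0,0,0,0,0],[0,0,0,0,0,0,0],[0,0,0,0,0,0,0]]' 40
```

```text
clock: 4.95
eef_pos: [573.9, -76.5, 77.9]
tcp_rot: [3.13, 0.002, 1.751]
contact_force: [0.4, 0.3, 0.8]
opening: 0.11
```

```bash
python3 -m inch '[[0,0,-10,0,0,0,0],[0,0,-12,0,0,0,0],[0,0,-12,0,0,0,0],[0,0,-12,0,0,0,0],[0,0,-12,0,0,0,0],[0,0,-12,0,0,0,0],[0,0,-10,0,0,0,0],[0,0,-5,0,0,0,0]]'
```

```text
clock: 5.75
eef_pos: [484.6, -93.5, 77.9]
tcp_rot: [3.127, 0.004, 1.751]
contact_force: [0.7, -0.3, -0.8]
opening: 0.107
```

```bash
python3 -m inch '[[0,0,-5,0,0,0,0],[0,0,-5,0,0,0,0],[0,0,-5,0,0,0,0],[0,0,-4,0,0,0,0],[0,0,-4,0,0,0,0]]';python3 -m inch '[[0,0,-4,0,0,0,0],[0,0,-4,0,0,0,0]]';python3 -m inch '[[0,0,-4,0,0,0,0],[0,0,-4,0,0,0,0]]'
```

```text
clock: 6.25
eef_pos: [460.3, -98.1, 77.8]
tcp_rot: [3.126, 0.004, 1.751]
contact_force: [1.0, 0.6, 4.5]
opening: 0.113
clock: 6.45
eef_pos: [452.2, -99.7, 77.8]
tcp_rot: [3.125, 0.004, 1.751]
contact_force: [0.4, 0.5, 5.4]
opening: 0.108
clock: 6.65
eef_pos: [451.6, -100.0, 78.0]
tcp_rot: [3.109, 0.006, 1.747]
contact_force: [23.9, 16.7, -22.8]
opening: 0.107
```

The force jumped to about 24 N, so the drawer is at its stop after ~125 mm of travel. I'll release and rise.

```bash
python3 -m inch '[[0,0,0,0,0.8,0,0],[0.25,0,0,0,0.3,0,0],[0.3,0,0,0,0,0,0],[0.3,0,0,0,0,0,0]]'; python3 -m inch '[[0.3,0,0,-20,0,0,0],[0.3,0,0,-40,0,0,0],[0.3,0,0,-40,0,0,0],[0.3,0,0,-20,0,0,0],[0.3,0,0,0,0,0,0]]'
python3 - <<'E'
from h import *; from rig import r,viewer
s=r.sense();print(s["qpos"],s["eef_pos"],s["tcp_rot"])
im=viewer.grab_frame("wrist");cv2.imwrite("pics/w3.png",im[:,:,::-1])
im=viewer.grab_frame("top");cv2.imwrite("pics/t3.png",im[:,:,::-1])
E
```

```text
clock: 7.05
eef_pos: [450.2, -99.3, 76.8]
tcp_rot: [3.131, 0.004, 1.748]
contact_force: [1.0, -0.4, -0.6]
opening: 0.303
clock: 7.55
eef_pos: [444.8, -99.1, 198.9]
tcp_rot: [3.138, 0.001, 1.747]
contact_force: [0.9, 0.4, -0.3]
opening: 0.297
[-2.22496477e-01  1.53939303e-01  2.03938515e+00  1.20095859e-04
  9.44838274e-01 -3.98651303e-01] [444.77527614 -99.05702849 198.93631902] [3.13839381e+00 1.24149583e-03 1.74687897e+00]
```

View pics/w3.png

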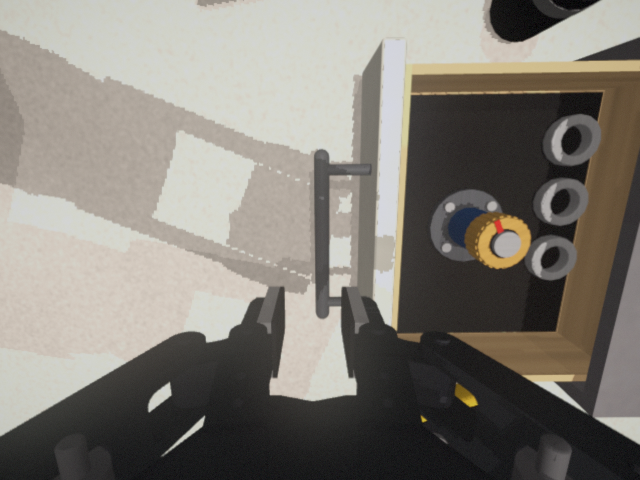

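View pics/t3.png

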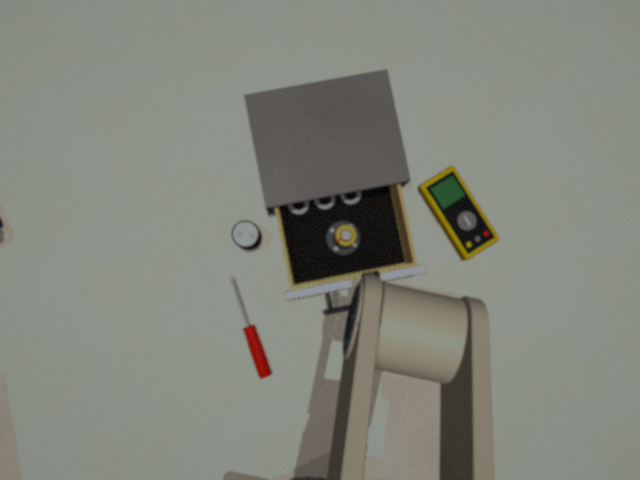

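The drawer is open. The nut shows in the wrist view at about (503,241) with its red mark at (498,227), and in the top view at (346,235).

```bash
python3 - <<'E'
from h import *; from rig import r,viewer
p=viewer.camera_params("wrist");q=viewer.camera_params("top")
s=r.sense();T=tool(s)@p["T_tool_cam"]
im=cv2.imread("pics/w3.png")[190:290,420:560];cv2.imwrite("pics/w3c.png",cv2.resize(im,None,fx=5,fy=5,interpolation=cv2.INTER_CUBIC))
print(atz(p,503,241,91,T),atz(q,346,235,91))
a=atz(p,321,155,72,T);b=atz(p,323,313,72,T);m=(a+b)/2;e=a-b;yw=np.arctan2(-e[0],e[1]);print(m,yw,m[:2]+127*np.array([np.cos(yw),np.sin(yw)]))
E
```

```text
[570.81693489 -66.9980401   91.        ] [575.25519532 -71.43900596  91.        ]
[449.44451796 -91.83303467  72.        ] 0.19588374939025172 [574.01577573 -67.11458532]
```

View pics/w3c.png

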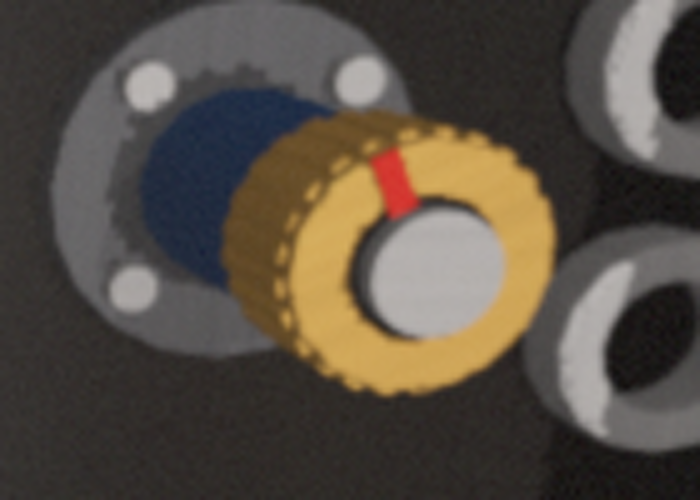

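```bash
python3 -m inch '[[0.75,0,0,0,0,0,-8],[0.75,0,0,0,0,0,-8],[0.75,0,0,0,0,0,-8],[0.75,0,0,0,0,0,-8],[0.75,0,0,0,0,0,-8],[0.75,0,0,0,0,0,-8],[0.75,0,0,0,0,0,-8],[0.75,0,0,0,0,0,-4]]'
python3 - <<'E'
from h import *; from rig import r,viewer
s=r.sense();print(s["qpos"],rows(s,[572,-68,185],s["tcp_rot"][2]))
E
```

```text
clock: 8.45
eef_pos: [434.1, -97.2, 182.2]
tcp_rot: [-3.14, -0.024, 2.835]
contact_force: [0.2, -0.3, 0.1]
opening: 0.75
[-2.23539983e-01  1.75764937e-01  2.05865715e+00 -1.36612639e-06
  9.31669260e-01 -1.48775456e+00] (array([-122.6,   69.4,   -6. ]), array([-0.12, -1.4 ,  0.  ]))
```

```bash
python3 -m inch '[[0.75,-25,14,-3,0,-0.7,0],[0.75,-30,17,-3,0,-0.7,0],[0.75,-30,17,-3,0,0,0],[0.75,-20,12,-3,0,0,0],[0.75,-10,6,0,0,0,0],[0.75,0,0,0,0,0,0],[0.75,0,0,0,0,0,0]]'
python3 - <<'E'
from h import *; from rig import r,viewer
s=r.sense();print(s["qpos"],s["eef_pos"],s["tcp_rot"],rows(s,[572,-68,185],2.835))
im=viewer.grab_frame("wrist");cv2.imwrite("pics/w4.png",im[:,:,::-1])
E
```

```text
clock: 9.15
eef_pos: [558.5, -66.9, 178.2]
tcp_rot: [-3.136, -0.023, 2.837]
contact_force: [-0.1, 0.1, 0.1]
opening: 0.748
[-0.12095805  0.35220214  1.82144717 -0.00212487  0.99135724 -1.38637079] [558.4659602  -66.94570494 178.16251705] [-3.13557697 -0.02269671  2.8373251 ] (array([-13.1,   3. ,  -7.2]), array([-0.35, -1.3 ,  0.14]))
```

View pics/w4.png

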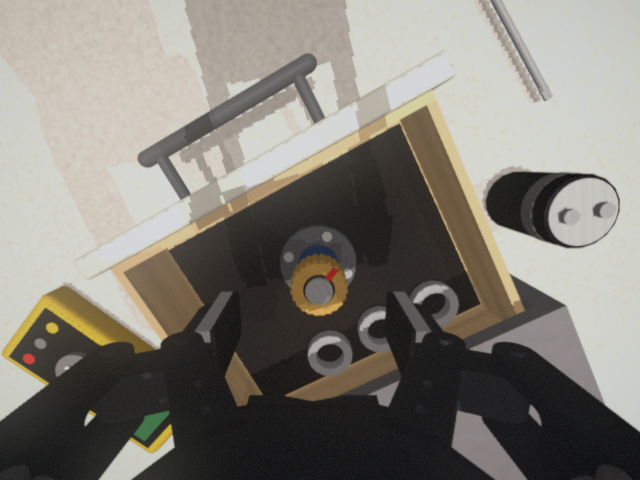

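The nut top is at about (320,288), with the red mark towards the upper right at about (333,272).

```bash
python3 - <<'E'
from h import *; from rig import r,viewer
p=viewer.camera_params("wrist")
s=r.sense();T=tool(s)@p["T_tool_cam"]
im=cv2.imread("pics/w4.png")[240:330,270:370];cv2.imwrite("pics/w4c.png",cv2.resize(im,None,fx=6,fy=6,interpolation=cv2.INTER_CUBIC))
c=atz(p,320,288,91,T);m=atz(p,332,273,91,T)
print(c,m,np.arctan2(*(m-c)[1::-1]));print(rows(s,[c[0],c[1],110],2.835))
E
```

```text
[574.55378236 -67.9925589   91.        ] [566.99998064 -57.52361507  91.        ] 2.1958353763793874
(array([-17.4,   4.3,  67.8]), array([-0.35, -1.3 ,  0.13]))
```

View pics/w4c.png

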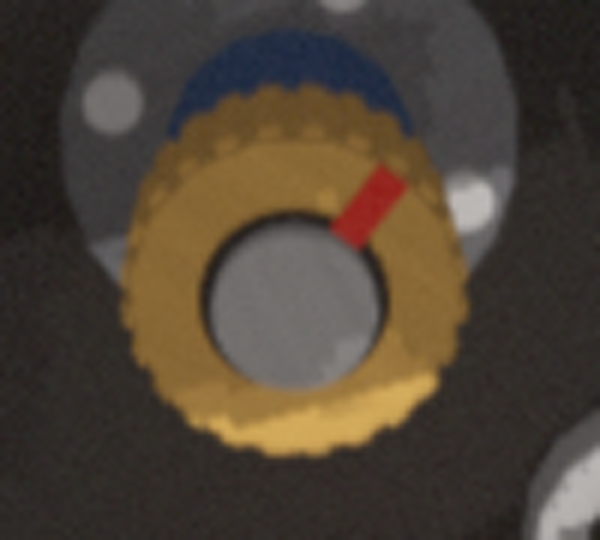

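```bash
python3 -m inch '[[0.75,-7,2,0,-0.3,-1,0],[0.75,-6,1,5,0,-0.5,0],[0.75,-4,1,15,0,0,0],[0.75,0,0,10,0,0,0],[0.75,0,0,0,0,0,0],[0.75,0,0,0,0,0,0]]'
python3 - <<'E'
from h import *; from rig import r,viewer
s=r.sense();print(s["eef_pos"],s["tcp_rot"],rows(s,[574,-68,83],2.835))
p=viewer.camera_params("wrist")
im=viewer.grab_frame("wrist");cv2.imwrite("pics/w5.png",im[:,:,::-1])
im=im[200:400,200:440,::-1];cv2.imwrite("pics/w5c.png",cv2.resize(im,None,fx=3,fy=3,interpolation=cv2.INTER_CUBIC))
print(proj(p,[574,-68,91],tool(s)@p["T_tool_cam"]))
E
```

```text
clock: 9.8
eef_pos: [574.1, -69.4, 144.6]
tcp_rot: [-3.141, 0.004, 2.836]
contact_force: [-0.1, -0.7, 0.8]
opening: 0.749
[574.05580362 -69.40361709 144.62473742] [-3.1407188   0.00370262  2.83560378] (array([ 0.7,  1.4, 61.6]), array([-0.05,  0.21,  0.03]))
[315.90206243 279.40109048]
```

View pics/w5c.png

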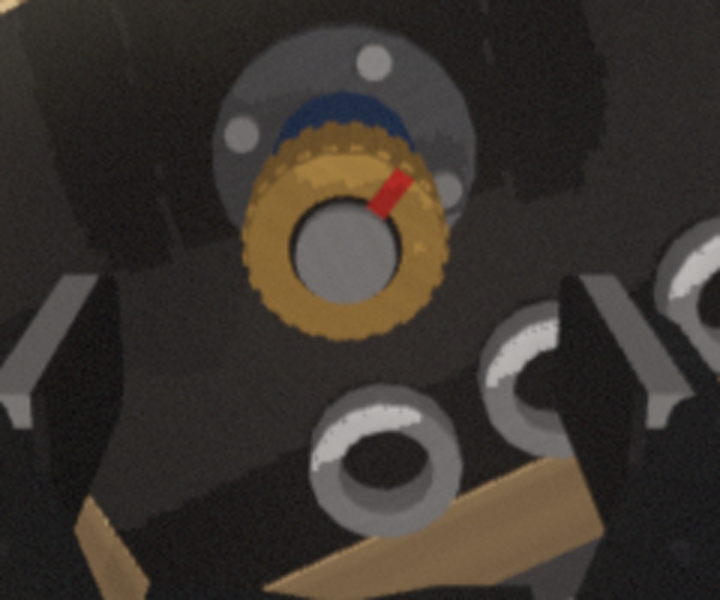

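The nut top is at (315,282) against a predicted (316,279), which agrees within about 1 mm. I'll descend and grip.

```bash
python3 -m inch '[[0.75,0,0.5,15,0,0.2,0],[0.75,0,0.5,16,0,0,0],[0.75,0,0,14,0,0,0],[0.75,0,0,8,0,0,0],[0.75,0,0,3,0,0,0],[0.75,0,0,0,0,0,0]]'
python3 - <<'E'
from h import *; from rig import r,viewer
s=r.sense();print(s["eef_pos"],s["tcp_rot"],rows(s,[574,-68,83],2.835))
p=viewer.camera_params("wrist")
im=viewer.grab_frame("wrist");cv2.imwrite("pics/w6.png",im[:,:,::-1])
print(proj(p,[574,-68,91],tool(s)@p["T_tool_cam"]))
E
```

```text
clock: 10.45
eef_pos: [574.5, -68.3, 84.5]
tcp_rot: [-3.141, 0.0, 2.836]
contact_force: [-0.9, 0.1, -0.2]
opening: 0.75
[574.45054656 -68.31466189  84.48927055] [-3.14083907e+00  1.24567341e-04  2.83581691e+00] (array([0.5, 0.2, 1.5]), array([-0.04,  0.01,  0.05]))
[314.30662502 336.57397451]
```

View pics/w6.png

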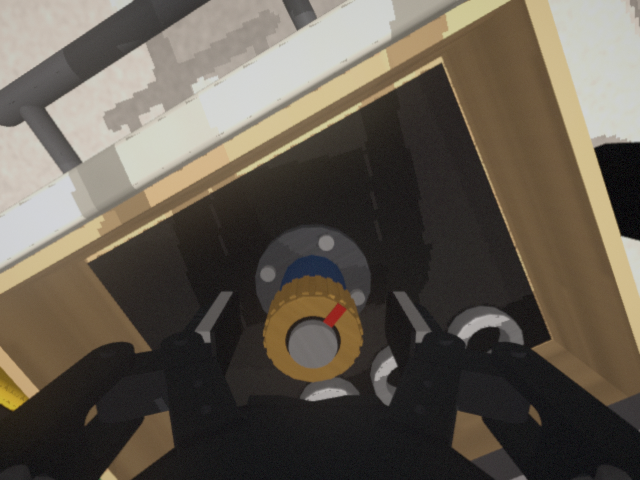

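```bash
python3 -m inch '[[0.4,0,0,0.7,0,0,0],[0.3,0,0,0.5,0,0,0],[0.3,0,0,0,0,0,0],[0.3,0,0,0,0,0,0],[0.3,0,0,0,0,0,0]]' 40
python3 - <<'E'
from h import *; from rig import r,viewer
s=r.sense();print(s["eef_pos"],s["tcp_rot"],s["wrist_torque"],s["contact_force"],s["qpos"])
p=viewer.camera_params("wrist")
im=viewer.grab_frame("wrist");cv2.imwrite("pics/w7.png",im[:,:,::-1])
im=im[240:400,220:420,::-1];cv2.imwrite("pics/w7c.png",cv2.resize(im,None,fx=4,fy=4,interpolation=cv2.INTER_CUBIC))
E
```

```text
clock: 11.0
eef_pos: [575.4, -68.5, 84.7]
tcp_rot: [-3.141, 0.003, 2.836]
contact_force: [0.2, -0.1, -3.8]
opening: 0.421
[575.40439087 -68.49935892  84.73221278] [-3.14130479e+00  2.79090419e-03  2.83572126e+00] [-0.01793296 -0.06925913 -0.00927938] [ 0.22488447 -0.11216537 -3.75757619] [-1.20635481e-01  4.92071966e-01  1.85887859e+00 -1.12420635e-03
  7.87952275e-01 -1.38476818e+00]
```

View pics/w7c.png

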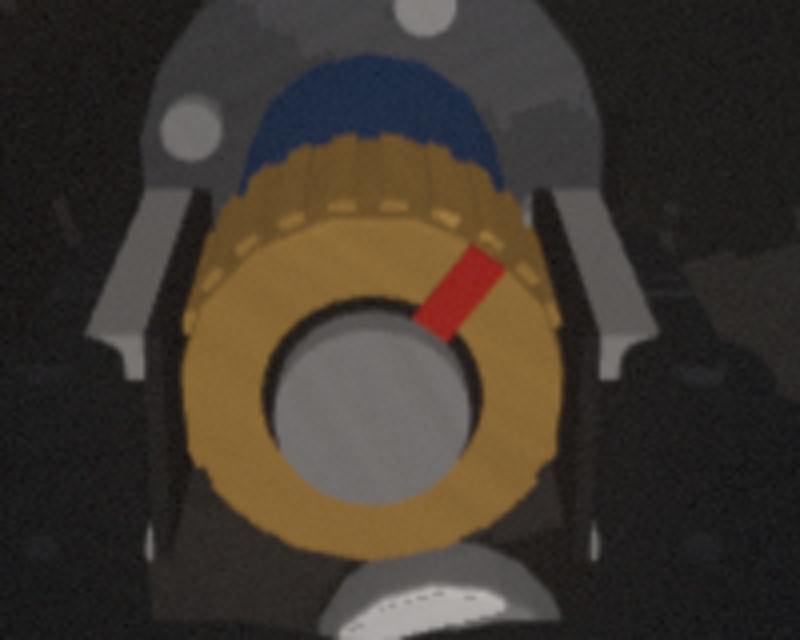

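Gripped, with the opening at 0.42. Clockwise is a positive turn about tool z.

```bash
python3 -m inch '[[0,0,0,0,0,0,5],[0,0,0,0,0,0,5],[0,0,0,0,0,0,5],[0,0,0,0,0,0,5]]' 
cat > t.py <<'E'
from rig import r
s=r.sense();print("pos",s["eef_pos"].round(1),"rot",s["tcp_rot"].round(4),"tq",s["wrist_torque"].round(3),"F",s["contact_force"].round(1),"q6",s["qpos"][5].round(3),"eff6",s["joint_efforts"][5].round(3))
E
python3 t.py
```

```text
clock: 11.45
eef_pos: [575.5, -68.3, 84.5]
tcp_rot: [3.141, 0.003, 2.476]
contact_force: [1.8, 0.4, -3.0]
opening: 0.422
pos [575.5 -68.3  84.5] rot [3.1407e+00 2.8000e-03 2.4759e+00] tq [ 0.036 -0.125  0.052] F [ 1.8  0.4 -3. ] q6 -1.025 eff6 -1.427
```

```bash
python3 -m inch '[[0,0,0,0,0,0,6],[0,0,0,0,0,0,6],[0,0,0,0,0,0,6],[0,0,0,0,0,0,6],[0,0,0,0,0,0,6],[0,0,0,0,0,0,6],[0,0,0,0,0,0,6],[0,0,0,0,0,0,6]]'; python3 t.py
python3 -m inch '[[0,0,0,0,0,0,5],[0,0,0,0,0,0,5],[0,0,0,0,0,0,5],[0,0,0,0,0,0,5]]'; python3 t.py
```

```text
clock: 12.25
eef_pos: [575.9, -68.1, 84.1]
tcp_rot: [3.138, 0.001, 1.605]
contact_force: [0.8, 0.1, -3.9]
opening: 0.42
pos [575.9 -68.1  84.1] rot [3.1384e+00 1.3000e-03 1.6046e+00] tq [-0.018 -0.076  0.134] F [ 0.8  0.1 -3.9] q6 -0.153 eff6 -1.719
clock: 12.65
eef_pos: [576.1, -68.1, 83.9]
tcp_rot: [3.138, 0.0, 1.241]
contact_force: [1.6, -0.4, -3.4]
opening: 0.42
pos [576.1 -68.1  83.9] rot [3.1377e+00 2.0000e-04 1.2405e+00] tq [-0.051 -0.07   0.045] F [ 1.6 -0.4 -3.4] q6 0.212 eff6 -1.421
```

```bash
python3 -m inch '[[0,0,0,0,0,0,4],[0,0,0,0,0,0,4],[0,0,0,0,0,0,4],[0,0,0,0,0,0,4]]'; python3 t.py
python3 - <<'E'
from rig import viewer;import cv2
im=viewer.grab_frame("wrist");im=im[240:400,220:420,::-1];cv2.imwrite("pics/w8c.png",cv2.resize(im,None,fx=4,fy=4,interpolation=cv2.INTER_CUBIC))
E
```

```text
clock: 13.05
eef_pos: [576.2, -68.2, 83.8]
tcp_rot: [3.138, -0.001, 0.949]
contact_force: [1.9, 0.5, -3.7]
opening: 0.417
pos [576.2 -68.2  83.8] rot [ 3.1375e+00 -8.0000e-04  9.4920e-01] tq [-0.031 -0.054  0.095] F [ 1.9  0.5 -3.7] q6 0.503 eff6 -1.124
```

View pics/w8c.png

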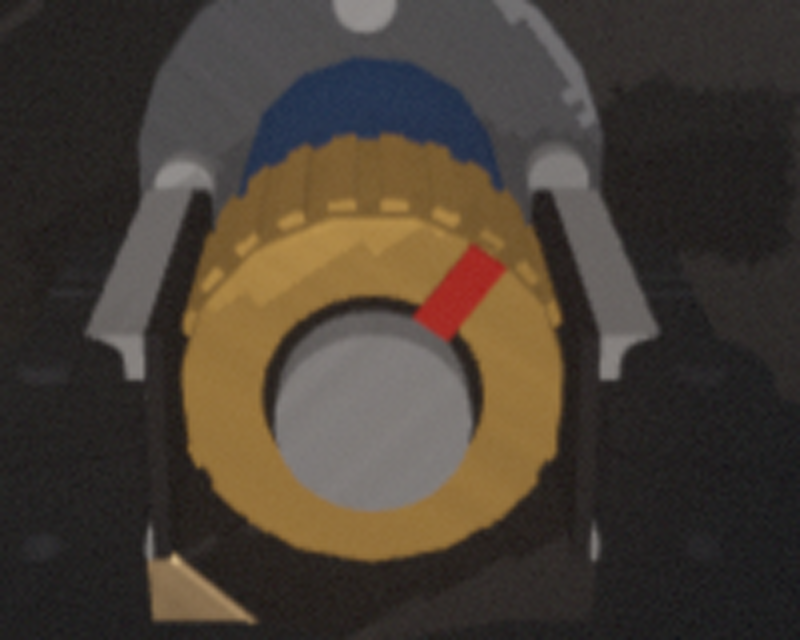

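The mark sits at the same crop position (460,293) as before the turn, so there has been no slip after 1.89 rad. I'll go on in small steps and watch the torque.

```bash
for i in 1; do python3 -m inch '[[0,0,0,0,0,0,3],[0,0,0,0,0,0,3]]'; python3 t.py; python3 -m inch '[[0,0,0,0,0,0,3],[0,0,0,0,0,0,3]]'; python3 t.py;python3 -m inch '[[0,0,0,0,0,0,3],[0,0,0,0,0,0,3]]'; python3 t.py; done
```

```text
clock: 13.3
eef_pos: [576.3, -68.2, 83.7]
tcp_rot: [3.137, -0.001, 0.84]
contact_force: [0.7, -0.5, -2.8]
opening: 0.422
pos [576.3 -68.2  83.7] rot [ 3.1375e+00 -1.2000e-03  8.4020e-01] tq [-0.007 -0.067  0.114] F [ 0.7 -0.5 -2.8] q6 0.612 eff6 -0.735
clock: 13.5
eef_pos: [576.4, -68.5, 83.7]
tcp_rot: [3.137, -0.001, 0.737]
contact_force: [-0.7, -2.7, -2.2]
opening: 0.422
pos [576.4 -68.5  83.7] rot [ 3.1369e+00 -9.0000e-04  7.3720e-01] tq [-0.371  0.141  1.14 ] F [-0.7 -2.7 -2.2] q6 0.716 eff6 0.34
clock: 13.7
eef_pos: [576.3, -68.7, 83.8]
tcp_rot: [3.136, -0.0, 0.636]
contact_force: [0.6, -0.7, -2.6]
opening: 0.422
pos [576.3 -68.7  83.8] rot [ 3.1361e+00 -3.0000e-04  6.3570e-01] tq [-0.087 -0.01   0.807] F [ 0.6 -0.7 -2.6] q6 0.82 eff6 -0.118
```

The torque rose from 0.1 to 1.1 N m, so the nut is bottomed, and the grip slipped over the last few degrees. I'll look.

```bash
cat > snap.py <<'E'
import sys;from rig import viewer,r;import cv2,numpy as np
from h import *
s=r.sense();im=viewer.grab_frame("wrist");cv2.imwrite(f"pics/{sys.argv[1]}.png",im[:,:,::-1])
c=im[240:400,220:420,::-1];cv2.imwrite(f"pics/{sys.argv[1]}c.png",cv2.resize(c,None,fx=4,fy=4,interpolation=cv2.INTER_CUBIC))
a=im.astype(int);k=(a[:,:,0]>110)&(a[:,:,1]<60)&(a[:,:,2]<60);k[:240]=0;k[400:]=0;k[:,:220]=0;k[:,420:]=0
v,u=np.nonzero(k);p=viewer.camera_params("wrist");T=tool(s)@p["T_tool_cam"]
m=atz(p,u.mean(),v.mean(),90,T);cx=np.array([float(x) for x in sys.argv[2:4]])
t=T[:3,:3]
loc=tool(s)[:3,:3].T@(m-tool(s)[:3,3])
print("n",len(u),u.mean(),v.mean(),"mark in tool",loc.round(2),"world",m.round(1),"yaw",s["tcp_rot"][2])
E
python3 snap.py w9; python3 t.py
python3 - <<'E'
import cv2,numpy as np
im=cv2.imread("pics/w7.png")[:,:,::-1]
a=im.astype(int);k=(a[:,:,0]>110)&(a[:,:,1]<60)&(a[:,:,2]<60);k[:240]=0;k[400:]=0;k[:,:220]=0;k[:,420:]=0
v,u=np.nonzero(k);print(len(u),u.mean(),v.mean())
E
```

```text
n 212 329.27358490566036 307.50943396226415 mark in tool [11.99  6.49 -6.16] world [589.8 -66.8  90. ] yaw 0.6356500536513041
pos [576.3 -68.7  83.8] rot [ 3.1361e+00 -4.0000e-04  6.3230e-01] tq [-0.161  0.02   0.838] F [-0.2 -2.1 -1.5] q6 0.823 eff6 0.338
250 334.392 312.744
```

View pics/w9c.png

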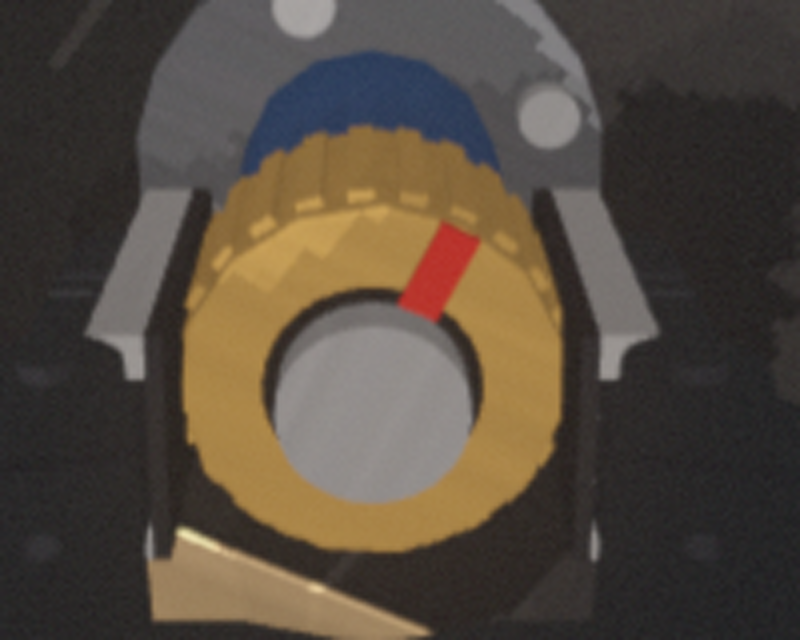

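The mark moved relative to the jaws, from crop (460,293) to (440,270), so the nut really is against its stop. I'll back off 90° anticlockwise from yaw 0.634 to about 2.205.

```bash
python3 -m inch '[[0,0,0,0,0,0,-3],[0,0,0,0,0,0,-6],[0,0,0,0,0,0,-7],[0,0,0,0,0,0,-7],[0,0,0,0,0,0,-7],[0,0,0,0,0,0,-7],[0,0,0,0,0,0,-7],[0,0,0,0,0,0,-7]]'; python3 t.py; python3 -m inch '[[0,0,0,0,0,0,-7],[0,0,0,0,0,0,-7],[0,0,0,0,0,0,-6],[0,0,0,0,0,0,-4],[0,0,0,0,0,0,-2]]'; python3 t.py
```

```text
clock: 14.55
eef_pos: [576.4, -68.8, 84.2]
tcp_rot: [3.138, 0.003, 1.571]
contact_force: [1.2, -0.2, -2.2]
opening: 0.417
pos [576.4 -68.8  84.2] rot [3.1376 0.0034 1.5707] tq [-0.048 -0.041 -0.056] F [ 1.2 -0.2 -2.2] q6 -0.117 eff6 2.055
clock: 15.05
eef_pos: [576.5, -68.8, 84.5]
tcp_rot: [3.139, 0.004, 2.057]
contact_force: [0.2, -0.8, -2.0]
opening: 0.422
pos [576.5 -68.8  84.5] rot [3.139  0.0042 2.0565] tq [-0.048 -0.07  -0.079] F [ 0.2 -0.8 -2. ] q6 -0.604 eff6 0.118
```

```bash
python3 -m inch '[[0,0,0,0,0,0,-3.5],[0,0,0,0,0,0,-2.5],[0,0,0,0,0,0,-1],[0,0,0,0,0,0,0]]'; python3 snap.py w10;python3 t.py
```

```text
clock: 15.45
eef_pos: [576.5, -68.8, 84.6]
tcp_rot: [3.139, 0.004, 2.19]
contact_force: [0.4, -1.0, -3.1]
opening: 0.415
n 244 329.90983606557376 308.2090163934426 mark in tool [11.34  6.06 -5.46] world [574.8 -56.   90. ] yaw 2.1903435848006088
pos [576.5 -68.8  84.6] rot [3.139  0.0042 2.1897] tq [-0.042 -0.031 -0.011] F [ 0.3  0.  -3. ] q6 -0.738 eff6 -0.124
```

View pics/w10c.png

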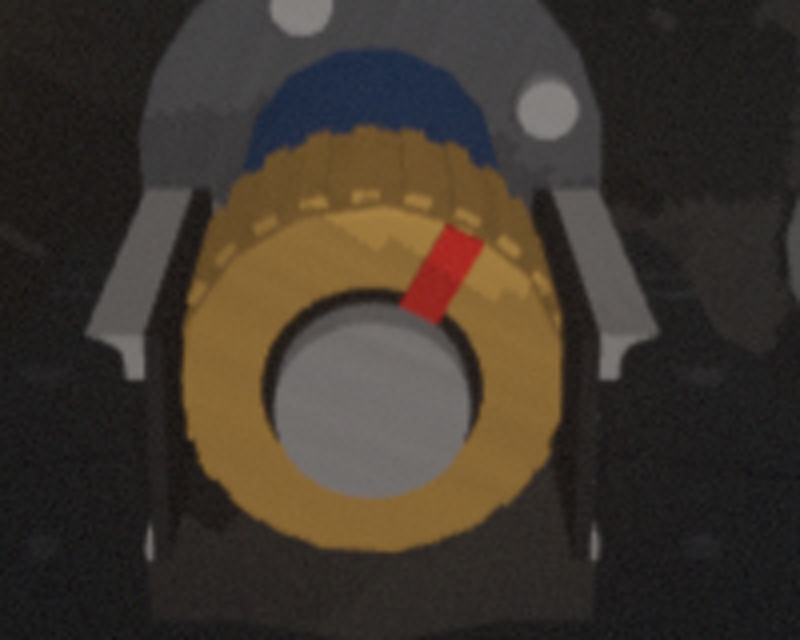

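```bash
python3 - <<'E'
import cv2,numpy as np
from h import *; from rig import viewer
p=viewer.camera_params("wrist");Tc=p["T_tool_cam"]
for n in ["w7","w9","w10"]:
    im=cv2.imread(f"pics/{n}.png").astype(float)[240:400,220:420]
    b,g,rr=im[...,0],im[...,1],im[...,2]
    w=np.clip((rr-g)/(rr+30)-0.45,0,0.2)/0.2   # brightness-free redness
    v,u=np.nonzero(w>0);ww=w[v,u];U=(u*ww).sum()/ww.sum()+220;V=(v*ww).sum()/ww.sum()+240
    out=[]
    for uu,vv in[(U,V),(313,334.5)]:
        o,d=ray(p,uu,vv,Tc); zt=-6;out.append((o+d*(zt-o[2])/d[2])[:2])
    e=out[0]-out[1];print(n,ww.sum(),U,V,out,"mark angle in tool",np.arctan2(e[1],e[0]),np.hypot(*e))
E
```

```text
w7 196.30608726156385 334.4435602350221 312.84041705175264 [array([9.73559694, 7.72899386]), array([ 0.8357806 , -0.18106668])] mark angle in tool 0.7265866429963675 11.90696387608312
w9 181.73774879812518 329.3768072223936 307.4492137830857 [array([11.90164686,  5.83072841]), array([ 0.8357806 , -0.18106668])] mark angle in tool 0.49766447028017086 12.59345370776407
w10 203.1518103359365 330.1681689757205 307.8682820947445 [array([11.73394672,  6.12376637]), array([ 0.8357806 , -0.18106668])] mark angle in tool 0.5244774158602232 12.590510100559259
```

The mark shows about 0.027 rad of wind-up relaxed, so the nut is backed off about 1.53 rad. Another 2.3° is needed.

```bash
python3 -m inch '[[0,0,0,0,0,0,-2],[0,0,0,0,0,0,-0.6],[0,0,0,0,0,0,0],[0,0,0,0,0,0,0]]'; python3 snap.py w11;python3 t.py
python3 - <<'E'
import cv2,numpy as np
from h import *; from rig import viewer
im=viewer.grab_frame("top");cv2.imwrite("pics/t11.png",im[:,:,::-1])
im=viewer.grab_frame("scene");cv2.imwrite("pics/s11.png",im[:,:,::-1])
p=viewer.camera_params("wrist");Tc=p["T_tool_cam"]
for n in ["w9","w10","w11"]:
    im=cv2.imread(f"pics/{n}.png").astype(float)[240:400,220:420]
    b,g,rr=im[...,0],im[...,1],im[...,2]
    w=np.clip((rr-g)/(rr+30)-0.45,0,0.2)/0.2
    v,u=np.nonzero(w>0);ww=w[v,u];U=(u*ww).sum()/ww.sum()+220;V=(v*ww).sum()/ww.sum()+240
    out=[]
    for uu,vv in[(U,V),(313,334.5)]:
        o,d=ray(p,uu,vv,Tc);out.append((o+d*(-6-o[2])/d[2])[:2])
    e=out[0]-out[1];print(n,np.arctan2(e[1],e[0]))
E
```

```text
clock: 15.9
eef_pos: [576.5, -68.8, 84.6]
tcp_rot: [3.139, 0.004, 2.234]
contact_force: [1.4, -0.2, -2.8]
opening: 0.422
n 245 329.869387755102 308.1551020408163 mark in tool [11.37  6.03 -5.45] world [574.2 -56.1  90. ] yaw 2.2339906664347184
pos [576.5 -68.7  84.6] rot [3.1392 0.0043 2.2341] tq [-0.012 -0.073 -0.005] F [ 0.7 -0.4 -2.5] q6 -0.783 eff6 0.002
w9 0.4976554146075644
w10 0.524468049442993
w11 0.5228825373583937
```

View pics/t11.png

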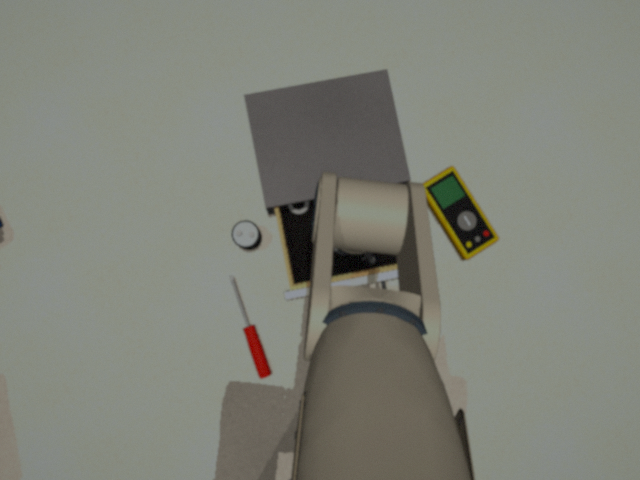

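View pics/s11.png

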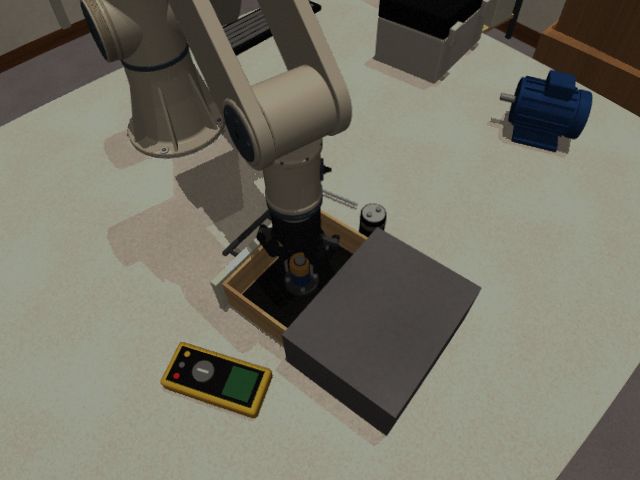

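Nut turn from the stop is about 2.234 − 0.636 − 0.025 = 1.573 rad. The bystanders are unmoved. TCP bookkeeping suggests the drawer may have crept in 1-2 mm while I was gripping, so I'll nudge it gently outward with the nut still held, until it meets the stop.

```bash
python3 -m inch '[[0,0.5,-0.9,0,0,0,0],[0,0.5,-0.9,0,0,0,0]]';python3 t.py; python3 -m inch '[[0,0.5,-0.9,0,0,0,0],[0,0.5,-0.9,0,0,0,0]]';python3 t.py
```

```text
clock: 16.25
eef_pos: [575.4, -69.0, 84.7]
tcp_rot: [3.137, 0.006, 2.234]
contact_force: [6.7, 1.5, -7.2]
opening: 0.418
pos [575.4 -69.   84.7] rot [3.1374 0.0056 2.2338] tq [ 0.285 -1.036  0.009] F [ 6.7  1.5 -7.2] q6 -0.783 eff6 0.02
clock: 16.45
eef_pos: [575.4, -69.0, 84.7]
tcp_rot: [3.134, 0.008, 2.233]
contact_force: [6.5, 1.9, -8.5]
opening: 0.421
pos [575.4 -69.   84.7] rot [3.1336 0.0081 2.2333] tq [ 0.153 -0.815  0.033] F [ 6.5  1.9 -8.5] q6 -0.784 eff6 0.028
```

It reached the stop after 1.1 mm, at 6.5 N. I'll settle and do a final check.

```bash
python3 -m inch '[[0,0,0,0,0.2,0,0],[0,0,0,0,0,0,0],[0,0,0,0,0,0,0]]';python3 t.py; python3 snap.py w12
python3 - <<'E'
import cv2,numpy as np
from h import *; from rig import viewer
p=viewer.camera_params("wrist");Tc=p["T_tool_cam"]
for n in ["w9","w11","w12"]:
    im=cv2.imread(f"pics/{n}.png").astype(float)[240:400,220:420]
    b,g,rr=im[...,0],im[...,1],im[...,2]
    w=np.clip((rr-g)/(rr+30)-0.45,0,0.2)/0.2
    v,u=np.nonzero(w>0);ww=w[v,u];U=(u*ww).sum()/ww.sum()+220;V=(v*ww).sum()/ww.sum()+240
    out=[]
    for uu,vv in[(U,V),(313,334.5)]:
        o,d=ray(p,uu,vv,Tc);out.append((o+d*(-6-o[2])/d[2])[:2])
    e=out[0]-out[1];print(n,np.arctan2(e[1],e[0]))
E
```

```text
clock: 16.75
eef_pos: [575.5, -68.9, 84.6]
tcp_rot: [3.137, 0.008, 2.233]
contact_force: [1.8, -0.7, -3.2]
opening: 0.419
pos [575.5 -68.9  84.6] rot [3.1371 0.0083 2.2333] tq [ 0.032 -0.276  0.043] F [ 1.8 -0.7 -3.2] q6 -0.78 eff6 0.024
n 242 330.05371900826447 308.27272727272725 mark in tool [11.33  6.1  -5.45] world [573.3 -56.2  90. ] yaw 2.233342844757701
w9 0.49765894359681906
w11 0.522886080553145
w12 0.5298900637615451
```

Nut back-off is about 1.566 rad and steady, the grip is held, the drawer is at its stop, and forces are small. Handing in.

```bash
python3 -c "
from rig import order
print(order.sign_off())"
```

```text
the job is handed in; nothing more can be done
None
```

I pulled the drawer open to its stop and screwed the nut down until it bottomed. I then backed it off about a quarter turn and handed the job in still gripping it, at about 17 s on the clock.

- **Drawer:** the first pull met the stop at about 24 N. My position figures later suggested it had crept in while I worked the nut. I pulled it back out by the nut, and it moved 1.1 mm before meeting the stop again at 6.5 N.
- **Bottoming out:** the wrist torque jumped from about 0.1 to 1.1 N m, and the nut's red mark slipped in the jaws. Both show the nut was hard against its stop.
- **Back-off:** the wrist pose and the red mark together give about 1.57 rad, against a quarter turn of 1.571. I estimate this is good to about 0.03 rad. The wrist reading alone gives 1.60 rad; the mark shows that about 0.03 rad of that was the jaws relaxing after the stop, not the nut turning.
- **Bystanders:** in the last top and scene pictures, taken just before that final nudge, the multimeter and capacitor stood where they began. So did the screwdriver, as far as the arm left it in view.

No check failed.

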